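# Push a disc into the keeper under its sprung flap

## Task

Put the ring disc that lies in the keeper's lane away under the sprung flap, using fingertips only: press the long side bar down with one fingertip so that the flap stays up, and meanwhile push the disc along the lane with the other fingertip until it is wholly past the flap's tooth. Then let go and move clear, so that the flap shuts fully behind the disc. Slide the disc flat on the deck without lifting it, and leave the other things where they are.

Things in the scene. Friction and masses are not known exactly. Their poses are not given: they have to be found in the camera images.
- keeper: fixed dark steel parts keeper, 197 x 88 mm. Origin on the table under the crossing of lane centre line (y 0) and tooth line (x 0). x points along the lane the way the disc is pushed, y from the lane to the side bar. Flat deck at z 16 mm, x -115 to +82. Lane 70 mm wide between steel rails (3 mm thick, tops at z 25), open at the x -115 end
- home (a point): on the deck, lane centre line, keeper x +38 mm: where the disc's centre should end; anything from x +32 (just past the tooth) to +44 (against the stop wall, its face at x +77) is home. Below x 20 nothing is above the lane's middle (y over -17), so a finger can follow the disc along the centre line up to there
- flap (a joint): flap's hinge angle (rad): 0 shut, 0.45 fully open at its stop. Grey sheet flap; hinge line along the lane at keeper y +40, z 31 mm. Roof over the lane at x 26 to 76, 14 mm above the deck when shut. The side bar on the other side of the hinge is pressed down to raise it; the disc passes from 0.15 rad on. A spring shuts it: 2 to 5 N at the bar's middle; let go, it shuts by itself
- bar_start (a point): top of the side bar, mid-width, at its end next to the lane's open end; moves with the flap. Bar: flat strip 30 mm wide along the lane, keeper x -112 to +75, y about 56 to 86 mm. Shut, it slopes up outwards by 0.25 rad, its middle 12 mm above the deck; at 0.25 rad it is level, 4 mm above the deck (the disc passes, and a second fingertip as low in the lane meets the disc's rim)
- tooth (a point): middle of the lower edge of the flap's tooth, moves with the flap. The tooth hangs from a 21 mm wide arm on the lane's right side, at keeper x 0 to 4, y -18 to -32 mm; shut, it ends 4 mm above the deck and blocks the disc
- disc_center (a point): centre of the ring disc to push: light machined metal ring with a centre hole and screw holes, 66 mm diameter, 10 mm thick, 0.11 kg, lying flat on the deck in the lane before the tooth (keeper x -52 to -36 at the start); the point is half-way up
- post_a: bystander: domed post, 76 mm wide, 59 mm tall, on the table to the right of the keeper; origin under its centre
- lid_disc: bystander: another disc, 66 mm, closed face, on the table to the right of the keeper; origin under its centre
- cap: bystander: white nozzle cap, 20 mm wide, 40 mm tall, standing on the table left of the keeper; origin under its centre
- case: bystander: bit case 46 x 158 x 22 mm on the table, left; origin under its centre
- post_b: bystander: second domed post, 76 mm wide, 59 mm tall, on the right; origin under its centre
- bottle_red: bystander: small upright threadlocker bottle 19 x 32 x 93 mm, on the right; origin under its centre
Things that resemble listed ones, but are neither listed nor needed, are in the scene too. Leave any brown or red look-alike of the part that bears disc_center alone.

How it is judged (in metres and radians):
On the way, in this order (a step that is already met when the one before it is completed fails the run):
1. a fingertip holds the flap up while the disc is still before the tooth (value of joint flap above 0.12 rad and contact force between the fingers and flap above 0.3 N and x of disc_center in the frame of keeper below -0.028 m), for 0.2 s.
2. the disc has been pushed past the tooth while a fingertip still holds the flap up (value of joint flap above 0.1 rad and contact force between the fingers and flap above 0.3 N and x of disc_center in the frame of keeper above 0.03 m), for 0.1 s.
At the end, for the whole second after the job is handed in: The disc lies flat on the deck under the flap, its centre 30 to 48 mm beyond the tooth line and within 6 mm of the lane's centre line, at rest, and the flap is shut behind it (under 0.04 rad) (x of disc_center in the frame of keeper between 0.03 and 0.048 m and y of disc_center in the frame of keeper between -0.006 and 0.006 m and z of disc_center in the frame of keeper between 0.018 and 0.024 m and value of joint flap below 0.04 rad and linear speed of ring_disc below 0.01 m/s); the robot touches nothing.
It fails at once if the disc is lifted more than 8 mm off the deck or tipped (z of disc_center in the frame of keeper above 0.029 m or angle between disc_center's own z axis and vertical above 0.25 rad).
It fails at once if a bystander is moved more than 20 mm (distance of any of post_a, lid_disc, cap, case, post_b, bottle_red from where it was at the start of the episode above 0.02 m).
It fails at once if a bystander is knocked over (angle between any of cap, bottle_red, post_a, post_b's own z axis and vertical above 0.5 rad).
It also fails if it takes over 38 s, if anything falls off the work surface, if the arm or the gripper's body presses on something with over 40 N, if the wrist force passes 120 N, or if a joint passes its speed limit or range.

## Robot

A 6-joint arm with a two-finger parallel gripper is mounted at the origin on a cart in front of the work surface, level with it; the furniture and walls round the work are solid. World frame = base frame: x ahead of the robot, y to its left, z up, the work surface at z = 0. Lengths are in mm, angles in degrees, forces in N, time in s.
With the tool pointing down it reaches from about 350 to 975 mm from the base axis. Payload 17.4 kg.
Tool frame: the origin (TCP) lies at the very end of the fingers, on their centre line; the grasp point (between the pads) lies 19 mm behind it; z points along the fingers, y is the direction in which the jaws open and shut (so a half turn about z gives the same grasp; the last joint's range is limited). The gripper opens to 85 mm and grips with 20 to 120 N. Pads are 22 mm wide; open, the fingers measure 114 mm over their backs; the gripper's body (76 mm by 85 mm) begins 54 mm behind the grasp point. The pads swing forward as they close: fully open they stand 13 mm farther back than shut.
Start: joints at [70.428, 6.646, 82.598, -0, 90.757, -2.166], TCP at [201.933, 644.093, 231.303] pointing down, gripper open.
Joint ranges: [-162.19, 162.19], [-47.58, 125.68], [4.15, 143.07], [-65.23, 245.23], [0.69, 171.88], [-170.13, 170.13]. Speed limits (degrees/s): [108.29, 108.29, 127.2, 180, 180, 180].

## Interface

Orientations are given as [roll, pitch, yaw] about the fixed x, y, z axes, in that order (R = Rz(yaw) Ry(pitch) Rx(roll)).
In Python, from workcell import env gives the robot as it stands.
- The arm moves only by the tool apply_moves, never from a script. Its arguments are lists of equal length, an entry for each row: "hand": the opening in per cent of the stroke, from 0 (shut) to 100 (fully open); "offset": the shift along the tool's x, y, z in mm, a list of three; "twist": the turn about the tool's z in degrees. In form: {"hand": [hand, ...], "offset": [[tx, ty, tz], ...], "twist": [twist, ...]}. A call has 1 to 10 rows; each row shifts and turns the commanded pose from where the row before left it, along the tool's axes as they then stand; what a row does not reach is not made up. A row lasts 1/12 s, in which the tool goes at most 41.7 mm and 7.16 degrees, less where a joint would pass 70% of its speed; a pose out of reach is approached as far as the arm can. A call is refused whole if a number of a shift passes 41.7 or a number of a turn 7.16, either way. A call with a gripper value outside its range is refused whole. The fingers move at their own pace and stop on an object; the grip force is fixed at half the most. Time passes only in rows, so rows that do not move let the fingers close. It gives the time, the measured TCP pose, the force and the opening at its end, in the units of the state.
- env.state(): the state, without advancing time (a new reading comes with each control period).
- env.snapshot(name): name is "scene" or "top" or "wrist"; returns a dict with "pixels" (480x640x3 uint8, red, green, blue), "camera_matrix" (3x3 intrinsics, pixels), "dist_coeffs" ([k1, k2, p1, p2, k3] as OpenCV has them; the pictures are not rectified), "T" (4x4, takes a point from camera to world coordinates). Camera axes: x right, y up, looking along -z (the intrinsics and any distortion apply to the point x, -y, -z); pixel columns grow to the right and rows downward; lengths in mm; the calibration is good to about 2 mm. A picture is of the moment at which its call begins. There is no depth.
- env.hand_in(): hands the job in, once; it reports no verdict.
The state is a dict: "time_s": time; "joint_positions": joint angles; "dq": joint speeds; "effort": joint torques, N m; "tcp_pos": TCP position; "tool_rot": TCP orientation; "ft_force": force on the tool from outside, world axes, zero at the start; "torque": the same for the moment, N m; "finger_gap": finger opening in mm.
Only numpy, scipy, OpenCV 4.12 (cv2) and the standard library are available. Lean on these libraries where they do the work, as an engineer would, in place of code of your own. Each camera call takes 0.05 s, during which the arm holds its last target.

## Working session

There is one attempt and no reset: what is moved stays moved. The work goes in short steps, Python scripts to look and compute and a tool call to move; the robot and the scene stay as the last step left them, time stands still between calls to the robot, and variables do not carry over. Pictures are saved under pics/ and viewed, and the job is handed in when it is done.

Besides the shell and the picture viewer there is one more tool, called after ">>>" as name([rows], argument=value, ...), one row to a line, values as JSON. apply_moves: Moves the arm, as the interface text tells. Its arguments: {"type":"object","properties":{"hand":{"type":"array"},"offset":{"type":"array"},"twist":{"type":"array"}},"required":["hand","offset","twist"]}

```bash
ls; mkdir -p pics; python3 - <<'E'
from workcell import env
import cv2
for n in("scene","top","wrist"):
    s=env.snapshot(n); cv2.imwrite(f"pics/{n}0.png",s["pixels"][:,:,::-1]); print(n,s["camera_matrix"],s["dist_coeffs"],s["T"])
print(env.state())
E
```

```text
pics
scene [[489.19557092   0.         321.73391889]
 [  0.         489.19557092 241.55523624]
 [  0.           0.           1.        ]] [-0.06723829  0.          0.          0.          0.        ] [[ 8.65953211e-01  1.90630817e-01 -4.62368822e-01 -2.10575103e+01]
 [-4.99860164e-01  3.59981226e-01 -7.87752076e-01 -9.68733876e+02]
 [ 1.62742736e-02  9.13276195e-01  4.07015650e-01  5.58158217e+02]
 [ 0.00000000e+00  0.00000000e+00  0.00000000e+00  1.00000000e+00]]
top [[522.79956144   0.         319.96758708]
 [  0.         522.79956144 239.82584145]
 [  0.           0.           1.        ]] [-0.08250392  0.          0.          0.          0.        ] [[-1.29099174e-02  9.97962110e-01 -6.24896913e-02  4.40374683e+02]
 [-9.99551210e-01 -1.45694578e-02 -2.61746096e-02 -5.13075090e+01]
 [-2.70317095e-02  6.21237345e-02  9.97702324e-01  1.45226029e+03]
 [ 0.00000000e+00  0.00000000e+00  0.00000000e+00  1.00000000e+00]]
wrist [[341.08637746   0.         319.91489892]
 [  0.         341.08637746 244.71505325]
 [  0.           0.           1.        ]] [-0.05627519  0.          0.        
[... 261 characters left out ...]
 0.00000000e+00  1.00000000e+00]]
{'time_s': 0.15, 'joint_positions': array([ 7.04294344e+01,  6.66629101e+00,  8.26266316e+01,  7.86776811e-04,
        9.07574437e+01, -2.16453687e+00]), 'dq': array([ 0.17241114, -0.10725731, -0.16335298, -0.0853504 ,  0.03048664,
        0.09602796]), 'effort': array([ 2.22190597e-04, -7.32502556e+01, -6.32857919e+01,  4.77969920e-06,
        4.99514630e-03,  3.92832374e-05]), 'tcp_pos': array([201.86064799, 643.95210247, 230.75315444]), 'tool_rot': array([-1.79949699e+02, -2.68845706e-03,  1.62593980e+02]), 'ft_force': array([-0.6612492 , -0.37195736, -0.0877195 ]), 'torque': array([-0.06467638,  0.04313785,  0.00086406]), 'finger_gap': 85.54867495881477}
```

View pics/scene0.png

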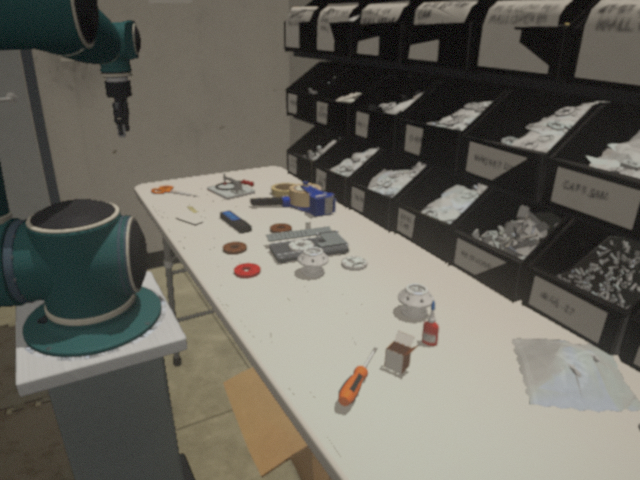

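View pics/top0.png

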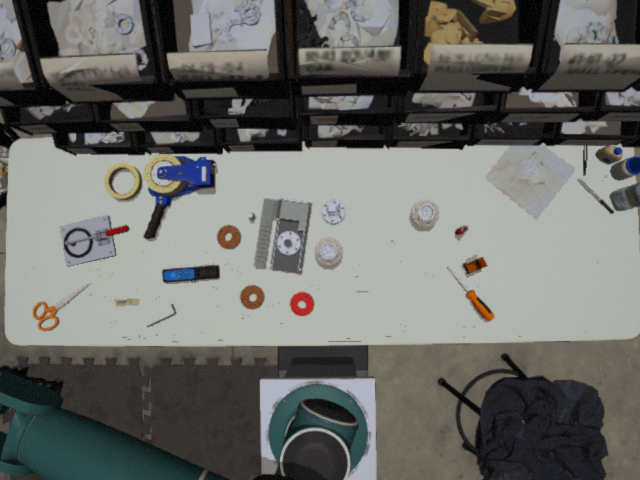

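View pics/wrist0.png

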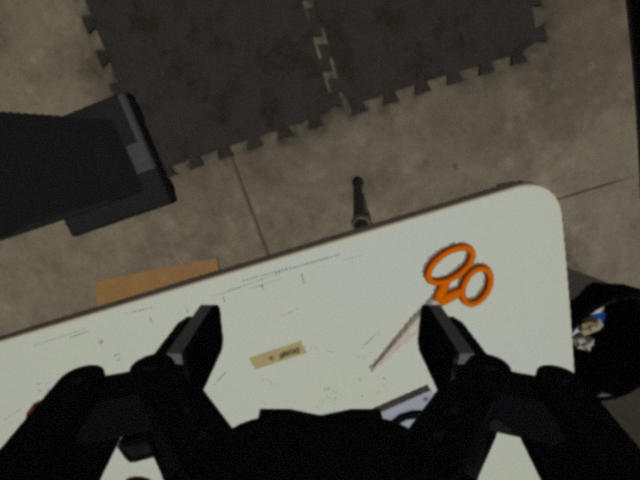

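The top view shows the keeper at about (284,236). These could be taken for the disc:
- silver ring with a hole, in the keeper's lane: (289,242)
- closed-face lid disc: (334,211)
- brown rings: (229,237) and (252,297)
- red ring: (302,303)

By the description it is (289,242). I'll check that in a crop.

```bash
python3 - <<'E'
from workcell import env
import cv2
s=env.snapshot("top"); p=s["pixels"][:,:,::-1]
cv2.imwrite("pics/crop1.png",cv2.resize(p[185:285,230:360],None,fx=6,fy=6,interpolation=cv2.INTER_CUBIC))
E
```

```text
(no output)
```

View pics/crop1.png

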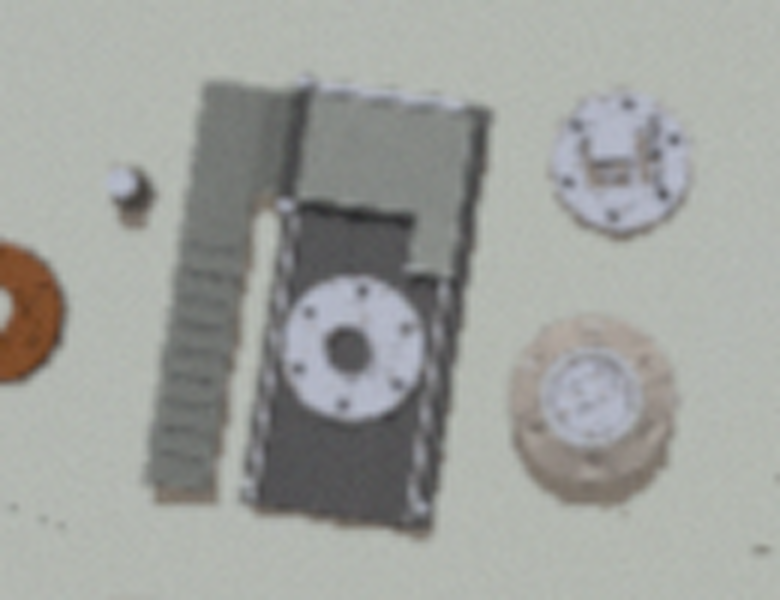

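The crop confirms it: a light ring with a hole at crop (349,349), in the lane before the tooth arm at (430,272). The bar is on the left at crop (190,350). Next I'll measure rough poses from the top view.

```bash
cat > h.py <<'E'
import numpy as np, cv2
from workcell import env
def ray(s,uv,z):
    p=cv2.undistortPoints(np.array([[uv]],float),np.array(s["camera_matrix"]),np.array(s["dist_coeffs"]))[0,0]
    T=np.array(s["T"]); d=T[:3,:3]@np.array([p[0],-p[1],-1.]); o=T[:3,3]
    return o+d*(z-o[2])/d[2]
def proj(s,P):
    T=np.array(s["T"]); c=T[:3,:3].T@(np.array(P,float)-T[:3,3])
    q,_=cv2.projectPoints(np.array([[c[0],-c[1],-c[2]]]),np.zeros(3),np.zeros(3),np.array(s["camera_matrix"]),np.array(s["dist_coeffs"]))
    return q[0,0]
E
python3 - <<'E'
from h import *
s=env.snapshot("top")
f=lambda x,y:(230+(x+.5)/6-.5,185+(y+.5)/6-.5)
for n,c,z in [("disc hole",(348,349),26),("railL near",(250,500),25),("railR near",(420,515),25),("railL far",(287,200),25),("railR far vis",(443,280),25),("deck near L",(250,508),16),("deck near R",(430,532),16),("bar near L",(150,487),32),("bar near R",(215,492),24),("stop L",(303,78),31),("stop R",(488,108),25),("cap",(122,185),40),("post_a",(592,395),59),("lid",(622,160),10)]:
    print(n,ray(s,f(*c),z).round(1))
E
```

```text
disc hole [523.   74.9  26. ]
railL near [454.7 120.5  25. ]
railR near [446.9  42.9  25. ]
railL far [591.9 102.5  25. ]
railR far vis [554.   31.2  25. ]
deck near L [451.1 121.6  16. ]
deck near R [439.1  39.   16. ]
bar near L [461.1 165.3  32. ]
bar near R [458.6 136.6  24. ]
stop L [647.3  94.1  31. ]
stop R [632.8   9.7  25. ]
cap [598.4 176.2  40. ]
post_a [499.  -36.5  59. ]
lid [609.6 -51.3  10. ]
```

>>> apply_moves([
  [-22, -22, 2],
  [-22, -22, 2],
  [-22, -22, 2],
  [-22, -22, 2],
  [-22, -22, 2],
  [-22, -22, 2],
  [-22, -22, 2],
  [-22, -22, 2],
  [-22, -22, 2],
  [-22, -22, 2],
], hand=[66, 66, 66, 66, 66, 66, 66, 66, 66, 66], twist=[0, 0, 0, 0, 0, 0, 0, 0, 0, 0])

```text
time_s: 1.08
tcp_pos: [346.4, 366.9, 211.2]
tool_rot: [180.0, 0.0, 162.6]
ft_force: [0.4, 1.1, 0.7]
finger_gap: 56.3
```

>>> apply_moves([
  [-22, -22, 6],
  [-22, -22, 6],
  [-22, -22, 6],
  [-22, -22, 6],
  [-22, -22, 6],
  [-22, -22, 6],
  [-22, -22, 6],
  [-22, -22, 6],
  [-22, -22, 6],
  [-22, -22, 6],
], hand=[66, 66, 66, 66, 66, 66, 66, 66, 66, 66], twist=[0, 0, 0, 0, 0, 0, 0, 0, 0, 0])

```text
time_s: 1.92
tcp_pos: [490.6, 91.1, 151.2]
tool_rot: [180.0, 0.0, 162.6]
ft_force: [1.0, 1.6, 0.3]
finger_gap: 56.4
```

>>> apply_moves([
  [0, 0, 0],
  [0, 0, 0],
  [0, 0, 0],
], hand=[66, 66, 66], twist=[-5.2, -5.2, 0])

```text
time_s: 2.17
tcp_pos: [490.2, 92.0, 151.1]
tool_rot: [-180.0, -0.0, 173.2]
ft_force: [-0.3, -0.3, -0.3]
finger_gap: 56.5
```

```bash
python3 - <<'E'
from h import *
s=env.snapshot("wrist"); cv2.imwrite("pics/w1.png",s["pixels"][:,:,::-1]); 
t=env.state(); print(t["time_s"],t["tcp_pos"],t["tool_rot"],t["finger_gap"],t["ft_force"])
E
```

```text
2.2167 [490.16962995  92.40706386 151.24613473] [ 1.79999932e+02 -7.10337134e-03  1.72892164e+02] 56.08037918394304 [ 0.64969074  0.1525909  -0.8229811 ]
```

View pics/w1.png

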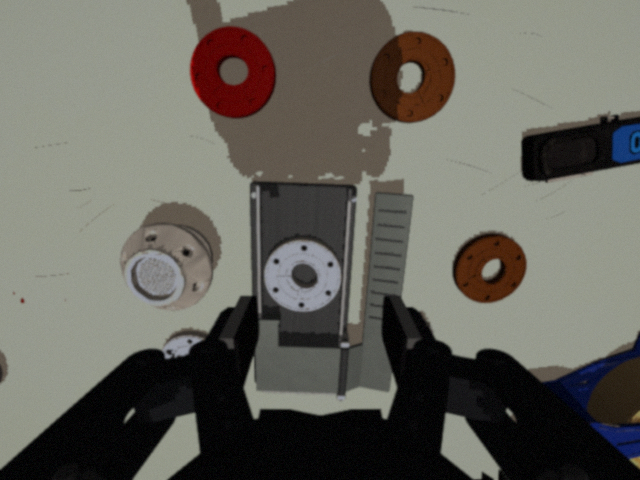

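The wrist view shows the keeper with its near end at about (304,185), the disc hole at (303,274), the bar at about (390,260), and the fingertips at (245,305) and (395,305). I'll enlarge it to read points.

```bash
python3 - <<'E'
import cv2
p=cv2.imread("pics/w1.png"); cv2.imwrite("pics/w1c.png",cv2.resize(p[170:320,230:430],None,fx=4,fy=4,interpolation=cv2.INTER_CUBIC))
E
```

```text
(no output)
```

View pics/w1c.png

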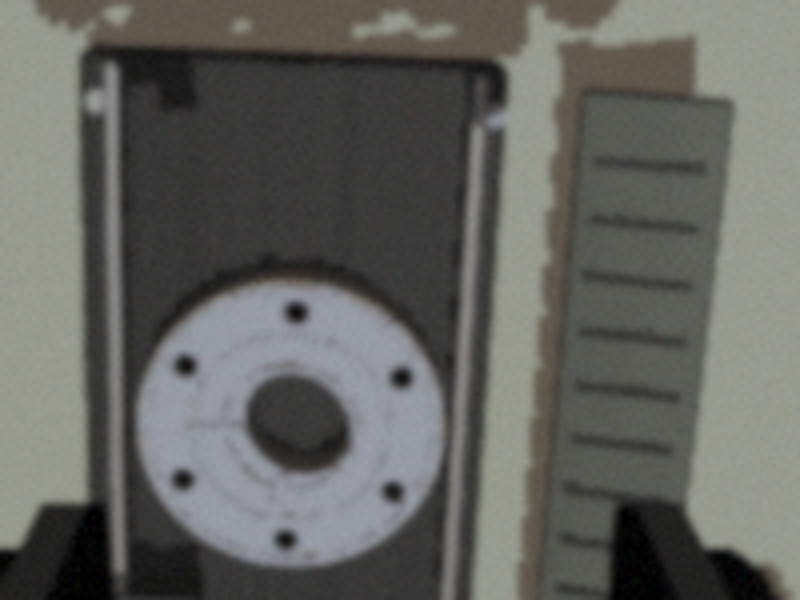

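```bash
python3 - <<'E'
from h import *
s=env.snapshot("wrist")
f=lambda x,y:(230+(x+.5)/4-.5,170+(y+.5)/4-.5)
R={}
for n,c,z in [("disc top",(291,421),26),("hole",(298,419),26),("RR0",(112,70),25),("RR1",(119,560),25),("RL0",(478,130),25),("RL1",(450,585),25),("deckR",(85,50),16),("deckL",(503,62),16),("barR",(584,92),23.5),("barL",(733,102),31)]:
    R[n]=ray(s,f(*c),z)[:2]; print(n,R[n].round(1))
for a,b in(("RR0","RR1"),("RL0","RL1")):
    d=R[b]-R[a]; print(np.degrees(np.arctan2(d[1],d[0])))
th=np.radians(-7.0)
ex=np.array([np.cos(th),np.sin(th)]);ey=np.array([-ex[1],ex[0]])
print({k:((v@ex).round(1),(v@ey).round(1)) for k,v in R.items()}); t=env.state()["tcp_pos"][:2]; print(t@ex,t@ey)
for n in("scene",):
    s=env.snapshot(n); p=s["pixels"][:,:,::-1]; cv2.imwrite("pics/sc.png",cv2.resize(p[200:290,220:380],None,fx=5,fy=5,interpolation=cv2.INTER_CUBIC))
E
```

```text
disc top [523.3  73.3]
hole [523.   74.8]
RR0 [445.6  48.4]
RR1 [551.8  30.9]
RL0 [466.4 118.8]
RL1 [566.9 102.7]
deckR [441.9  41.9]
deckL [454.9 125.8]
barR [461.7 140.6]
barL [465.8 168.3]
-9.3883488491968
-9.10326388116036
{'disc top': (np.float64(510.4), np.float64(136.5)), 'hole': (np.float64(510.0), np.float64(138.0)), 'RR0': (np.float64(436.4), np.float64(102.4)), 'RR1': (np.float64(543.9), np.float64(97.9)), 'RL0': (np.float64(448.5), np.float64(174.8)), 'RL1': (np.float64(550.1), np.float64(171.0)), 'deckR': (np.float64(433.5), np.float64(95.5)), 'deckL': (np.float64(436.1), np.float64(180.3)), 'barR': (np.float64(441.1), np.float64(195.8)), 'barL': (np.float64(441.8), np.float64(223.8))}
475.1736069917162 151.71315085211907
```

Results:
- Keeper yaw is about -9.1°.
- Rail spacing measures 73 mm and bar y runs 57 to 85, both matching the given sizes.
- The disc is at keeper (-40, +1).

Next I align behind the disc and come down to z 50.

>>> apply_moves([
  [0, 0, 0],
  [10, 10.7, 10],
  [10, 10.7, 30],
  [0, 0, 30],
  [0, 0, 31],
  [0, 0, 0],
], hand=[66, 66, 66, 66, 66, 66], twist=[2, 0, 0, 0, 0, 0])

```text
time_s: 2.82
tcp_pos: [470.8, 116.9, 45.0]
tool_rot: [-179.9, -0.4, 170.9]
ft_force: [-0.4, 0.3, -1.7]
finger_gap: 56.5
```

```bash
cat > k.py <<'E'
from h import *
th=np.radians(-9.1);ex=np.array([np.cos(th),np.sin(th)]);ey=np.array([-ex[1],ex[0]])
def kp(w): w=np.asarray(w)[:2]; return np.array([w@ex-544.5,w@ey-154.6])
def wk(x,y,z): v=(x+544.5)*ex+(y+154.6)*ey; return np.array([v[0],v[1],z])
def st():
    t=env.state(); print(t["time_s"],t["tcp_pos"].round(1),t["tool_rot"].round(1),t["finger_gap"].round(1),t["ft_force"].round(2),"keeper",kp(t["tcp_pos"]).round(1))
E
python3 - <<'E'
from k import *
st()
s=env.snapshot("wrist"); cv2.imwrite("pics/w2.png",s["pixels"][:,:,::-1]); 
s=env.snapshot("scene"); p=s["pixels"][:,:,::-1]; cv2.imwrite("pics/sc2.png",cv2.resize(p[190:290,220:380],None,fx=5,fy=5,interpolation=cv2.INTER_CUBIC))
E
```

```text
Traceback (most recent call last):
  File "k.py", line 6, in st
    t=env.state(); print(t["time_s"],t["tcp_pos"].round(1),t["tool_rot"].round(1),t["finger_gap"].round(1),t["ft_force"].round(2),"keeper",kp(t["tcp_pos"]).round(1))
                                                                                  ^^^^^^^^^^^^^^^^^^^^^
AttributeError: 'float' object has no attribute 'round'
```

```bash
sed -i 's/t\["finger_gap"\].round(1)/round(t["finger_gap"],1)/' k.py
python3 - <<'E'
from k import *
st()
s=env.snapshot("wrist"); cv2.imwrite("pics/w2.png",s["pixels"][:,:,::-1]); 
s=env.snapshot("scene"); p=s["pixels"][:,:,::-1]; cv2.imwrite("pics/sc2.png",cv2.resize(p[190:290,220:380],None,fx=5,fy=5,interpolation=cv2.INTER_CUBIC))
st()
E
```

```text
2.8167 [470.8 116.9  45. ] [-179.9   -0.4  170.9] 56.5 [-0.36  0.28 -1.74] keeper [-98.1  35.3]
2.9167 [473.5 117.1  50.6] [-1.800e+02 -1.000e-01  1.709e+02] 56.1 [ 0.45 -0.33  1.23] keeper [-95.5  35.9]
```

View pics/w2.png

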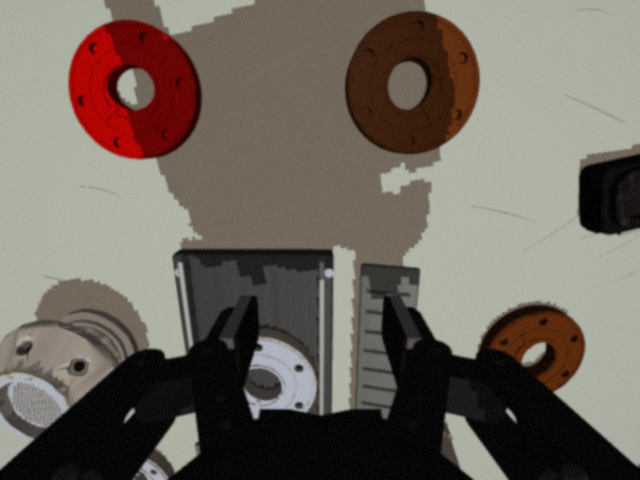

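View pics/sc2.png

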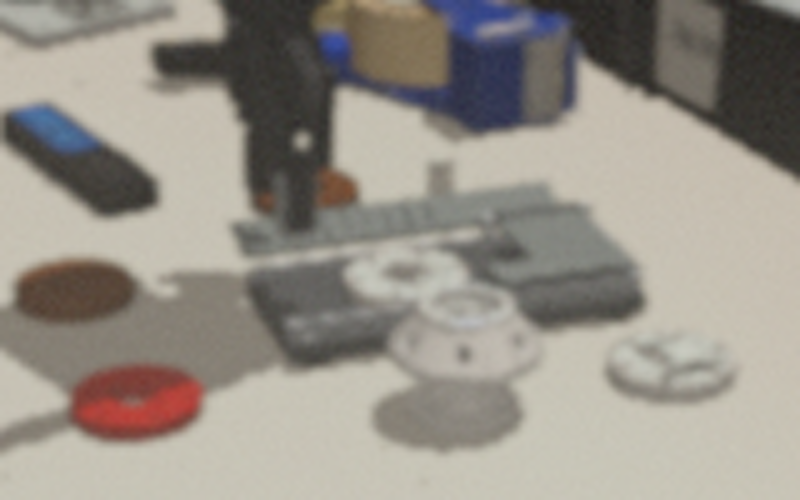

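>>> apply_moves([
  [0, 0, 4],
  [0, 0, 4],
  [0, 0, 4],
  [0, 0, 4],
  [0, 0, 4],
  [0, 0, 2],
  [0, 0, 2],
  [0, 0, 0],
], hand=[66, 66, 66, 66, 66, 66, 66, 66], twist=[0, 0, 0, 0, 0, 0, 0, 0])

```text
time_s: 3.58
tcp_pos: [473.6, 116.8, 25.9]
tool_rot: [-180.0, -0.0, 171.0]
ft_force: [-0.1, 0.3, -0.1]
finger_gap: 56.0
```

>>> apply_moves([
  [0, 0, 0],
  [0, 0, 0],
], hand=[66, 66], twist=[0, 0])

```text
time_s: 3.75
tcp_pos: [473.9, 116.9, 26.5]
tool_rot: [-180.0, 0.0, 171.0]
ft_force: [0.3, -0.2, 0.3]
finger_gap: 56.5
```

```bash
python3 - <<'E'
from k import *
st()
s=env.snapshot("wrist"); cv2.imwrite("pics/w3.png",s["pixels"][:,:,::-1]); 
T=np.array(s["T"])
for k in[(-95,0),(-95,71),(-112,71),(-40,0)]: print(k,proj(s,wk(*k,20)).round(0))
s=env.snapshot("scene"); p=s["pixels"][:,:,::-1]; cv2.imwrite("pics/sc3.png",cv2.resize(p[190:290,220:380],None,fx=5,fy=5,interpolation=cv2.INTER_CUBIC))
for k in range(3): st(); env.snapshot("top")
E
```

```text
3.75 [473.9 116.9  26.5] [-180.    0.  171.] 56.5 [ 0.3  -0.22  0.34] keeper [-95.1  35.8]
(-95, 0) [246. 301.]
(-95, 71) [393. 301.]
(-112, 71) [395. 268.]
(-40, 0) [253. 393.]
3.85 [473.8 116.9  26.5] [180.   0. 171.] 56.8 [ 0.57 -0.41 -0.01] keeper [-95.1  35.8]
3.9 [473.9 116.9  26.5] [180.   0. 171.] 56.2 [-0.59 -0.06  0.04] keeper [-95.1  35.8]
3.95 [473.8 116.9  26.4] [180.   0. 171.] 56.5 [ 0.52 -0.19 -0.42] keeper [-95.1  35.8]
```

View pics/w3.png

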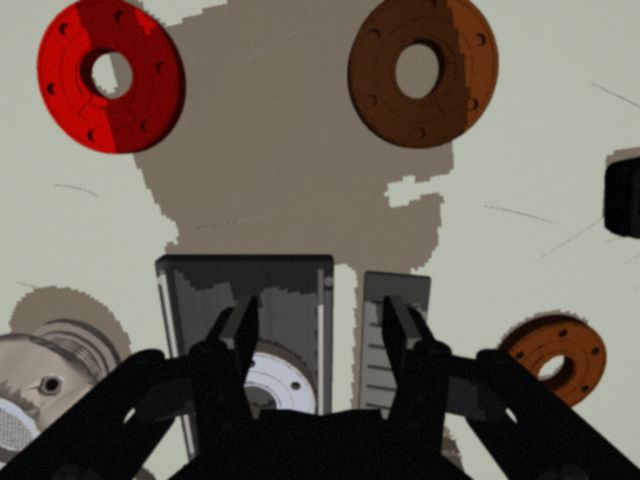

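View pics/sc3.png

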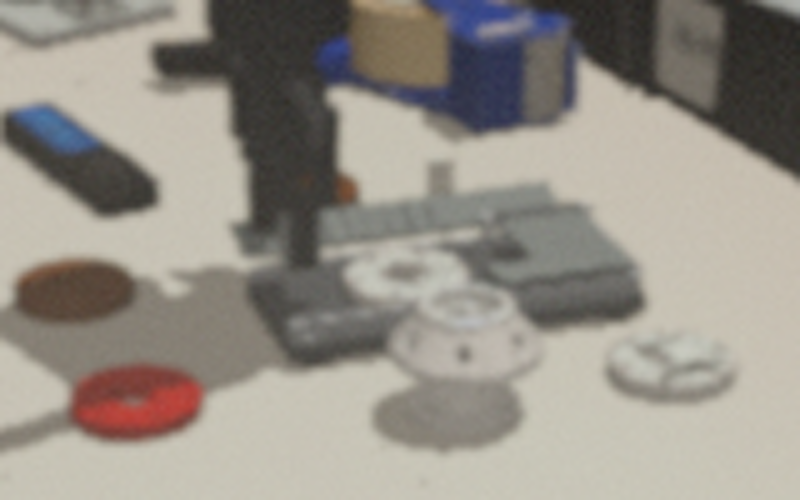

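The lane finger is in the lane, with its tip at (246,300), and the bar finger is over the bar at (393,300). There is no contact yet, so I go down in small steps.

>>> apply_moves([
  [0, 0, 1.5],
  [0, 0, 1.5],
  [0, 0, 0],
  [0, 0, 0],
], hand=[66, 66, 66, 66], twist=[0, 0, 0, 0])

```text
time_s: 4.33
tcp_pos: [473.8, 116.9, 23.3]
tool_rot: [180.0, 0.0, 171.0]
ft_force: [-1.1, 0.2, 0.4]
finger_gap: 56.0
```

>>> apply_moves([
  [0, 0, 1.5],
  [0, 0, 1.5],
  [0, 0, 0],
  [0, 0, 0],
], hand=[66, 66, 66, 66], twist=[0, 0, 0, 0])

```text
time_s: 4.67
tcp_pos: [473.8, 116.8, 20.3]
tool_rot: [-180.0, 0.0, 171.0]
ft_force: [-0.3, -3.7, 2.9]
finger_gap: 56.5
```

>>> apply_moves([
  [0, 0, 1],
  [0, 0, 1],
  [0, 0, 0],
  [0, 0, 0],
], hand=[66, 66, 66, 66], twist=[0, 0, 0, 0])

```text
time_s: 5.0
tcp_pos: [473.8, 116.9, 18.3]
tool_rot: [-180.0, 0.0, 171.0]
ft_force: [-1.0, -2.2, 3.0]
finger_gap: 56.1
```

```bash
python3 - <<'E'
from k import *
st()
s=env.snapshot("wrist"); cv2.imwrite("pics/w4.png",s["pixels"][:,:,::-1]); 
s=env.snapshot("scene"); p=s["pixels"][:,:,::-1]; cv2.imwrite("pics/sc4.png",cv2.resize(p[190:290,220:380],None,fx=5,fy=5,interpolation=cv2.INTER_CUBIC))
for k in range(3): st(); env.snapshot("top")
E
```

```text
5.0 [473.8 116.9  18.3] [-180.    0.  171.] 56.1 [-1.01 -2.2   3.01] keeper [-95.1  35.7]
5.1 [473.8 116.9  18.4] [180.   0. 171.] 56.4 [ 0.87 -3.71  2.91] keeper [-95.2  35.8]
5.15 [473.8 116.9  18.4] [180.   0. 171.] 56.3 [ 0.14 -2.57  4.11] keeper [-95.1  35.7]
5.2 [473.8 116.9  18.4] [180.   0. 171.] 56.3 [-0.39 -3.36  2.86] keeper [-95.2  35.8]
```

View pics/sc4.png

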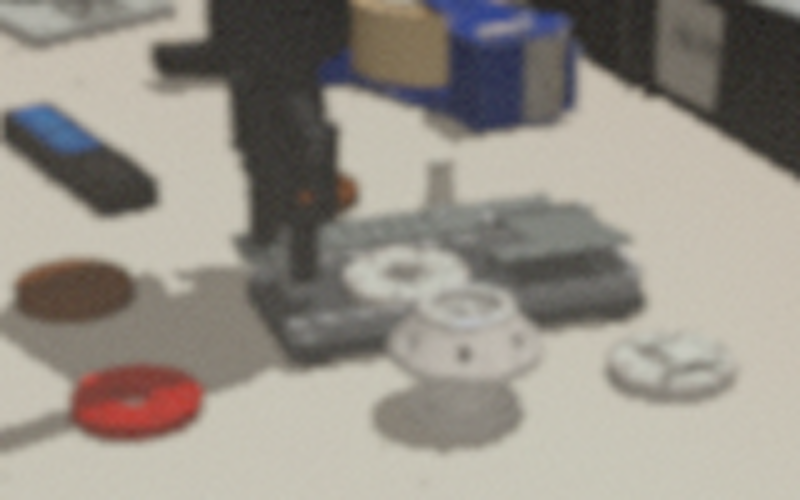

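The flap roof has visibly risen (crop (560,235)) and the force is about 3 N up. I'll press a bit further in small steps, watching for deck contact.

>>> apply_moves([
  [0, 0, 1],
  [0, 0, 1],
  [0, 0, 0],
  [0, 0, 0],
], hand=[66, 66, 66, 66], twist=[0, 0, 0, 0])

```text
time_s: 5.58
tcp_pos: [473.8, 116.9, 16.3]
tool_rot: [180.0, -0.0, 171.0]
ft_force: [-0.5, -2.3, 3.2]
finger_gap: 55.8
```

>>> apply_moves([
  [0, 0, 1],
  [0, 0, 0],
  [0, 0, 0],
], hand=[66, 66, 66], twist=[0, 0, 0])

```text
time_s: 5.83
tcp_pos: [473.8, 116.9, 15.3]
tool_rot: [180.0, 0.0, 171.0]
ft_force: [-1.1, -4.4, 5.2]
finger_gap: 56.4
```

```bash
python3 - <<'E'
from k import *
s=env.snapshot("wrist"); cv2.imwrite("pics/w5.png",s["pixels"][:,:,::-1]); 
s=env.snapshot("scene"); p=s["pixels"][:,:,::-1]; cv2.imwrite("pics/sc5.png",cv2.resize(p[205:275,255:355],None,fx=8,fy=8,interpolation=cv2.INTER_CUBIC))
# expected roof far-right corner pixel (keeper y -39) at several flap angles; hinge y40 z31, roof shut z ~30..31
for a in(0,.12,.25,.35,.45):
    c,si=np.cos(a),np.sin(a)
    q=[]
    for kx in(26,76):
        dy,dz=-79,0
        q.append(((proj(s,wk(kx,40+dy*c+dz*si,31-dy*si))-[255,205])*8).round(0))
    print(a,q)
# tip z candidates of lane finger (front/back right)
for z in(16,18,20,22,24,28): print(z,((proj(s,wk(-95-11,-7,z))-[255,205])*8).round(),((proj(s,wk(-95+11,-7,z))-[255,205])*8).round())
st()
E
```

```text
0 [array([586., 321.]), array([727., 300.])]
0.12 [array([586., 294.]), array([728., 274.])]
0.25 [array([585., 263.]), array([726., 243.])]
0.35 [array([583., 239.]), array([724., 220.])]
0.45 [array([580., 215.]), array([721., 196.])]
16 [169. 379.] [235. 369.]
18 [169. 373.] [235. 364.]
20 [169. 368.] [234. 358.]
22 [169. 362.] [234. 353.]
24 [169. 356.] [234. 347.]
28 [169. 345.] [234. 336.]
5.9333 [473.8 116.9  15.4] [180.   0. 171.] 56.5 [-0.57 -3.26  5.28] keeper [-95.2  35.8]
```

View pics/sc5.png

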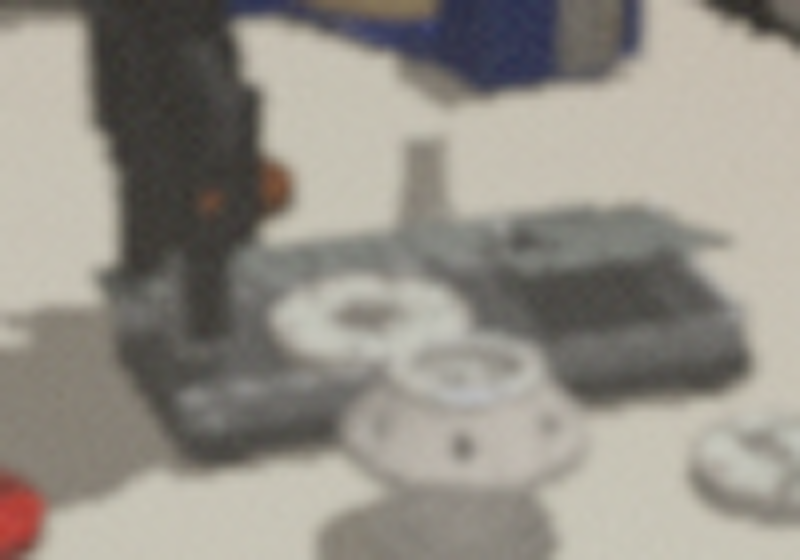

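View pics/w5.png

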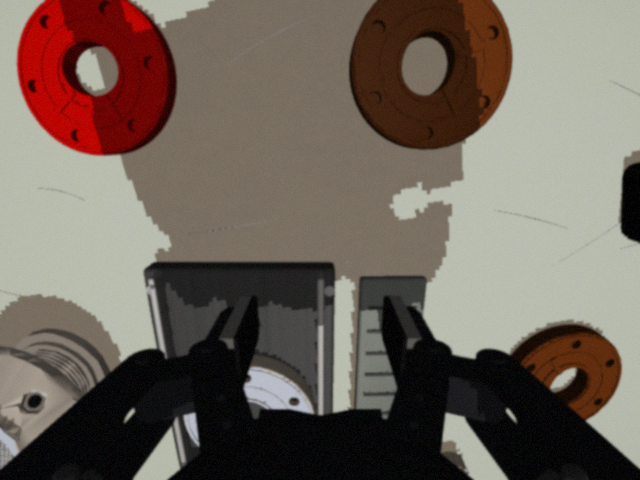

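The roof corner is at crop (730,240), against 243 predicted for 0.25 rad. That puts the bar about level and the tips at about z 20. I'll lower 1 mm more for rim overlap and as a deck check.

>>> apply_moves([
  [0, 0, 0.8],
  [0, 0, 0],
  [0, 0, 0],
], hand=[66, 66, 66], twist=[0, 0, 0])

```text
time_s: 6.18
tcp_pos: [473.8, 116.9, 14.6]
tool_rot: [-180.0, 0.0, 171.0]
ft_force: [-0.5, -3.7, 5.9]
finger_gap: 56.2
```

```bash
python3 - <<'E'
from k import *
st()
for k in range(2): env.snapshot("top"); st()
E
```

```text
6.1833 [473.8 116.9  14.6] [-180.    0.  171.] 56.2 [-0.52 -3.73  5.92] keeper [-95.1  35.7]
6.2333 [473.8 116.9  14.6] [-180.    0.  171.] 56.7 [-0.84 -3.59  4.37] keeper [-95.1  35.7]
6.2833 [473.8 116.9  14.6] [-180.    0.  171.] 56.0 [-0.36 -3.95  5.14] keeper [-95.1  35.7]
```

No deck contact. I push along keeper +x, which is tool -x.

>>> apply_moves([
  [-3, 0, 0],
  [-3, 0, 0],
  [-3, 0, 0],
  [-3, 0, 0],
  [-3, 0, 0],
  [-3, 0, 0],
  [-3, 0, 0],
  [-3, 0, 0],
  [-3, 0, 0],
  [0, 0, 0],
], hand=[66, 66, 66, 66, 66, 66, 66, 66, 66, 66], twist=[0, 0, 0, 0, 0, 0, 0, 0, 0, 0])

```text
time_s: 7.12
tcp_pos: [501.1, 112.6, 14.6]
tool_rot: [180.0, 0.0, 171.0]
ft_force: [1.3, 0.7, 3.7]
finger_gap: 56.6
```

```bash
python3 - <<'E'
from k import *
st()
s=env.snapshot("wrist"); cv2.imwrite("pics/w6.png",s["pixels"][:,:,::-1]); 
s=env.snapshot("scene"); p=s["pixels"][:,:,::-1]; cv2.imwrite("pics/sc6.png",cv2.resize(p[205:275,255:355],None,fx=8,fy=8,interpolation=cv2.INTER_CUBIC))
st()
E
```

```text
7.1167 [501.1 112.6  14.6] [180.   0. 171.] 56.6 [1.34 0.75 3.71] keeper [-67.6  35.8]
7.2167 [501.  112.6  14.7] [1.80e+02 1.00e-01 1.71e+02] 56.3 [ 2.29 -0.3   2.76] keeper [-67.6  35.9]
```

View pics/sc6.png

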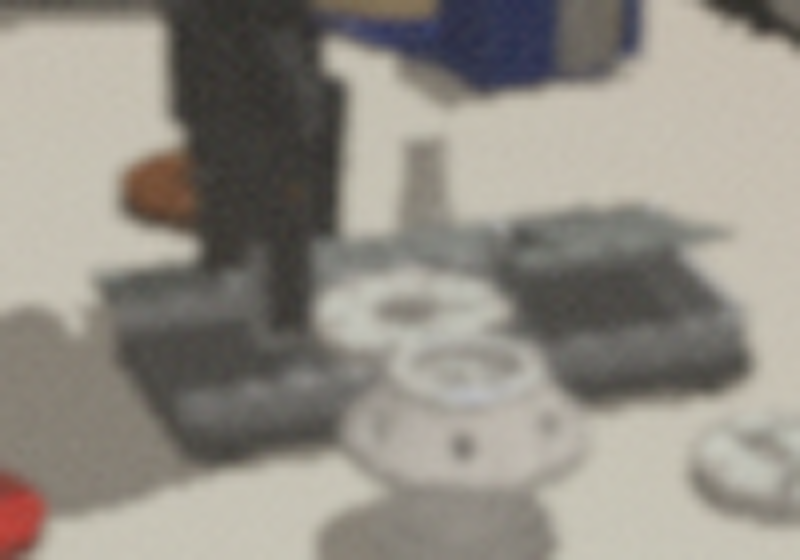

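View pics/w6.png

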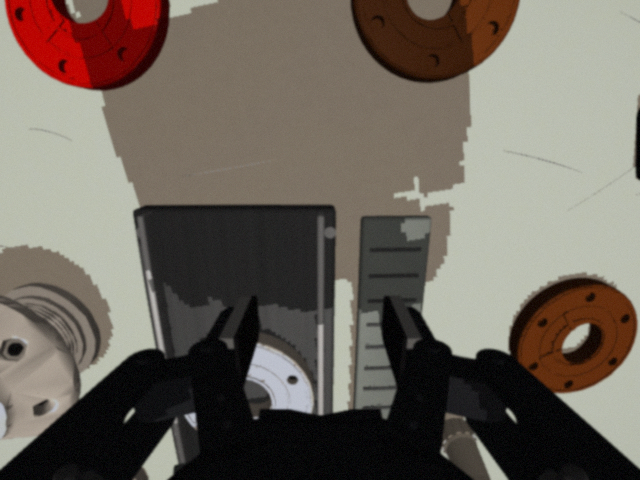

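The disc has slid flat with the finger: its centre went from crop x 365 to 412, about 17 mm, as predicted. The flap is still up, so I continue.

>>> apply_moves([
  [-3, 0, 0],
  [-3, 0, 0],
  [-3, 0, 0],
  [-3, 0, 0],
  [-3, 0, 0],
  [-3, 0, 0],
  [-3, 0, 0],
  [-3, 0, 0],
  [-3, 0, 0],
  [-3, 0, 0],
], hand=[66, 66, 66, 66, 66, 66, 66, 66, 66, 66], twist=[0, 0, 0, 0, 0, 0, 0, 0, 0, 0])

```text
time_s: 8.05
tcp_pos: [530.4, 107.9, 14.5]
tool_rot: [-180.0, -0.0, 171.0]
ft_force: [-4.0, 1.7, 5.1]
finger_gap: 56.4
```

>>> apply_moves([
  [-3, 0, 0],
  [-3, 0, 0],
  [-3, 0, 0],
  [-3, 0, 0],
  [-3, 0, 0],
  [-3, 0, 0],
  [-3, 0, 0],
  [-3, 0, 0],
  [-2, 0, 0],
  [0, 0, 0],
], hand=[66, 66, 66, 66, 66, 66, 66, 66, 66, 66], twist=[0, 0, 0, 0, 0, 0, 0, 0, 0, 0])

```text
time_s: 8.88
tcp_pos: [556.2, 103.8, 14.5]
tool_rot: [180.0, 0.0, 171.0]
ft_force: [-0.8, 0.5, 3.8]
finger_gap: 56.3
```

```bash
python3 - <<'E'
from k import *
st()
s=env.snapshot("wrist"); cv2.imwrite("pics/w7.png",s["pixels"][:,:,::-1]); 
for d in (30,34,38,42): print(d,[proj(s,wk(d-33,y,26)).round() for y in(0,)])
s=env.snapshot("scene"); p=s["pixels"][:,:,::-1]; cv2.imwrite("pics/sc7.png",cv2.resize(p[205:275,255:355],None,fx=8,fy=8,interpolation=cv2.INTER_CUBIC))
for d in (26,30,34,38,42): print(d,[((proj(s,wk(d-33,y,26))-[255,205])*8).round() for y in(0,)],((proj(s,wk(d,-33,26))-[255,205])*8).round())
st()
E
```

```text
8.8833 [556.2 103.8  14.5] [180.   0. 171.] 56.3 [-0.78  0.53  3.83] keeper [-11.7  35.9]
30 [array([239., 336.])]
34 [array([240., 344.])]
38 [array([241., 352.])]
42 [array([241., 359.])]
26 [array([450., 302.])] [579. 327.]
30 [array([462., 300.])] [591. 326.]
34 [array([473., 299.])] [602. 324.]
38 [array([484., 297.])] [613. 323.]
42 [array([496., 295.])] [625. 321.]
8.9833 [556.2 103.8  14.7] [1.80e+02 1.00e-01 1.71e+02] 56.2 [1.12 0.66 2.64] keeper [-11.7  35.9]
```

View pics/sc7.png

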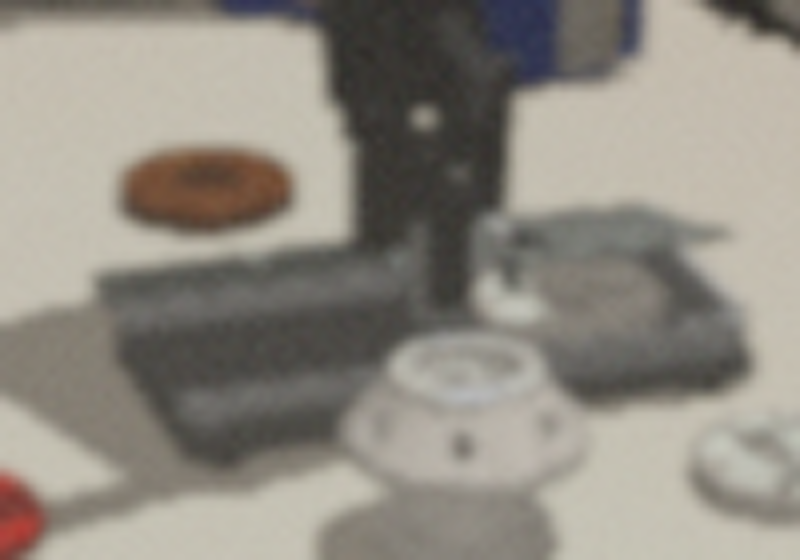

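View pics/w7.png

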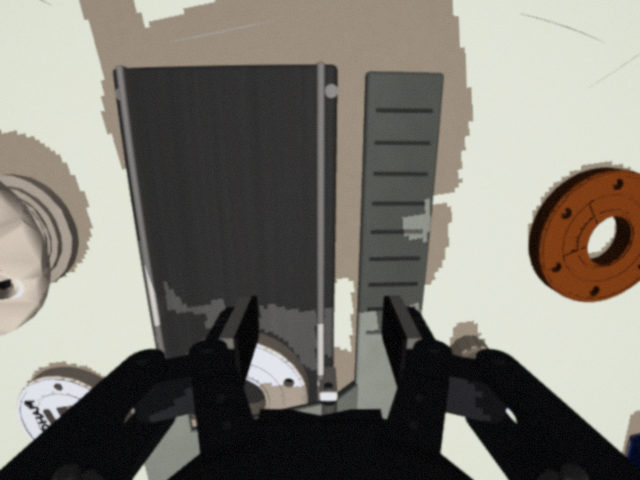

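The disc's rear rim is at crop x 470, so its centre is about +32. The finger position gives 32.3, which agrees. I'll push 6.5 mm more, to about +38.5.

>>> apply_moves([
  [-2, 0, 0],
  [-2, 0, 0],
  [-1.5, 0, 0],
  [-1, 0, 0],
  [0, 0, 0],
  [0, 0, 0],
  [0, 0, 0],
], hand=[66, 66, 66, 66, 66, 66, 66], twist=[0, 0, 0, 0, 0, 0, 0])

```text
time_s: 9.57
tcp_pos: [562.3, 102.9, 14.5]
tool_rot: [180.0, 0.0, 171.0]
ft_force: [-0.9, 1.5, 2.9]
finger_gap: 56.0
```

```bash
python3 - <<'E'
from k import *
s=env.snapshot("scene"); p=s["pixels"][:,:,::-1]; cv2.imwrite("pics/sc8.png",cv2.resize(p[205:275,255:355],None,fx=8,fy=8,interpolation=cv2.INTER_CUBIC))
st()
E
```

```text
9.6167 [562.3 102.9  14.5] [180.   0. 171.] 56.4 [-1.99  1.54  4.36] keeper [-5.6 35.9]
```

View pics/sc8.png

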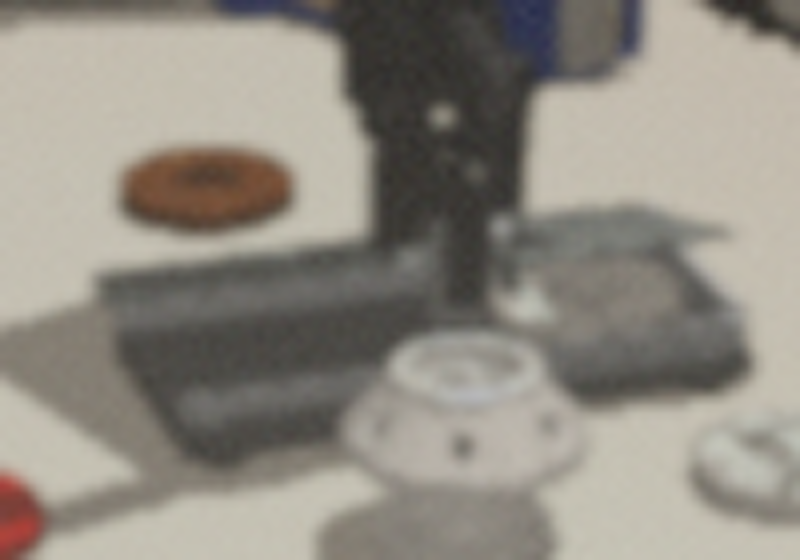

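The disc is at about +38.4. I'll back off and then rise, letting the flap close.

>>> apply_moves([
  [2, 0, 0],
  [3, 0, 0],
  [4, 0, 0],
  [4, 0, 0],
  [4, 0, 0],
  [0, 0, -2],
  [0, 0, -3],
  [0, 0, -3],
  [0, 0, -4],
  [0, 0, -6],
], hand=[66, 66, 66, 66, 66, 66, 66, 66, 66, 66], twist=[0, 0, 0, 0, 0, 0, 0, 0, 0, 0])

```text
time_s: 10.45
tcp_pos: [545.0, 105.4, 32.4]
tool_rot: [-180.0, -0.1, 171.0]
ft_force: [-0.1, -0.3, -0.8]
finger_gap: 56.6
```

>>> apply_moves([
  [0, 0, -10],
  [0, 0, -15],
  [0, 0, -20],
  [0, 0, -20],
  [0, 0, -20],
  [10, 0, -15],
  [15, 0, -10],
  [15, 0, 0],
  [10, 0, 0],
  [0, 0, 0],
], hand=[66, 66, 66, 66, 66, 66, 66, 66, 66, 66], twist=[0, 0, 0, 0, 0, 0, 0, 0, 0, 0])

```text
time_s: 11.28
tcp_pos: [494.8, 113.6, 143.1]
tool_rot: [180.0, 0.0, 171.0]
ft_force: [-0.6, -0.0, -0.7]
finger_gap: 56.1
```

>>> apply_moves([
  [0, 0, 0],
  [0, 0, 0],
  [0, 0, 0],
], hand=[66, 66, 66], twist=[0, 0, 0])

```text
time_s: 11.53
tcp_pos: [496.4, 113.2, 142.3]
tool_rot: [-180.0, -0.0, 171.0]
ft_force: [-0.9, -0.3, 0.3]
finger_gap: 56.3
```

```bash
python3 - <<'E'
from k import *
st()
s=env.snapshot("wrist"); cv2.imwrite("pics/w9.png",s["pixels"][:,:,::-1]); 
for d in (30,34,38,42): print(d,proj(s,wk(d-33,0,26)).round(1))
s=env.snapshot("scene"); p=s["pixels"][:,:,::-1]; cv2.imwrite("pics/sc9.png",cv2.resize(p[205:275,255:355],None,fx=8,fy=8,interpolation=cv2.INTER_CUBIC))
st()
E
```

```text
11.5333 [496.4 113.2 142.3] [-180.   -0.  171.] 56.3 [-0.87 -0.29  0.31] keeper [-72.3  35.7]
30 [278.  315.8]
34 [278.2 320. ]
38 [278.4 324.1]
42 [278.5 328.2]
11.6333 [496.3 113.2 142.2] [-180.   -0.  171.] 55.9 [-0.39  0.45 -0.29] keeper [-72.4  35.7]
```

View pics/sc9.png

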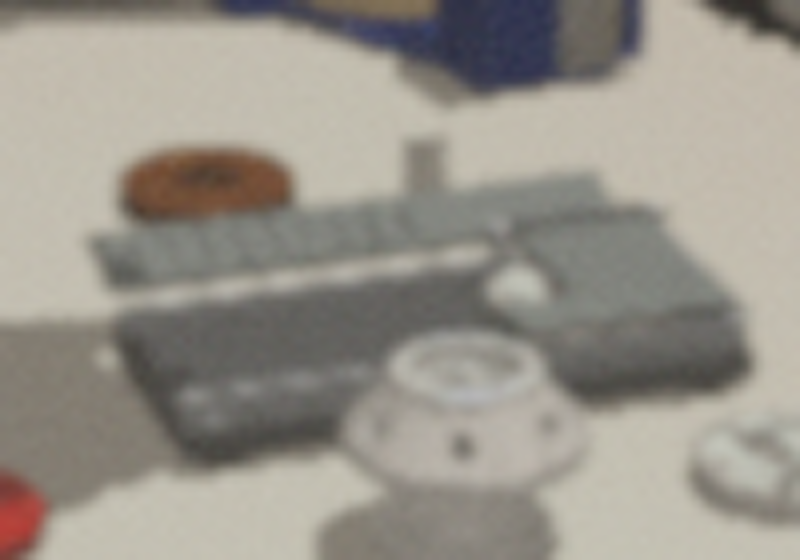

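View pics/w9.png

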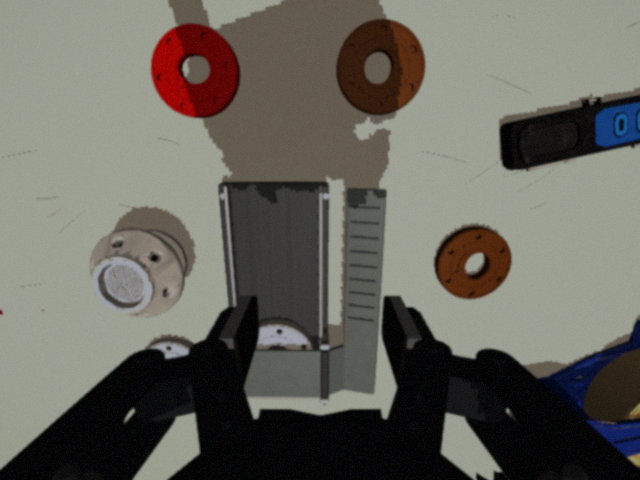

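The flap is shut: the roof corner is at crop row 300, as predicted for 0 rad. I'll check the disc's depth more precisely through the gap.

```bash
python3 - <<'E'
from k import *
s=env.snapshot("wrist"); p=s["pixels"][:,:,::-1].copy()
c=cv2.resize(p[290:400,215:345],None,fx=6,fy=6,interpolation=cv2.INTER_CUBIC)
for d,col in((30,(0,0,255)),(34,(0,255,0)),(38,(255,0,0)),(42,(0,255,255))):
  q=((proj(s,wk(d-33,0.5,26))-[215,290]+.5)*6).astype(int); cv2.circle(c,tuple(int(v) for v in q),3,col,-1); print(d,q)
for nm,P in(("flap edge 26,10",wk(26,10,31)),("railL end -115",wk(-115,36.5,25))): print(nm,proj(s,P))
cv2.imwrite("pics/w10.png",c)
E
```

```text
30 [384 158]
34 [385 183]
38 [386 208]
42 [387 232]
flap edge 26,10 [290.12337554 348.53205635]
railL end -115 [321.1019554  183.66676698]
```

View pics/w10.png

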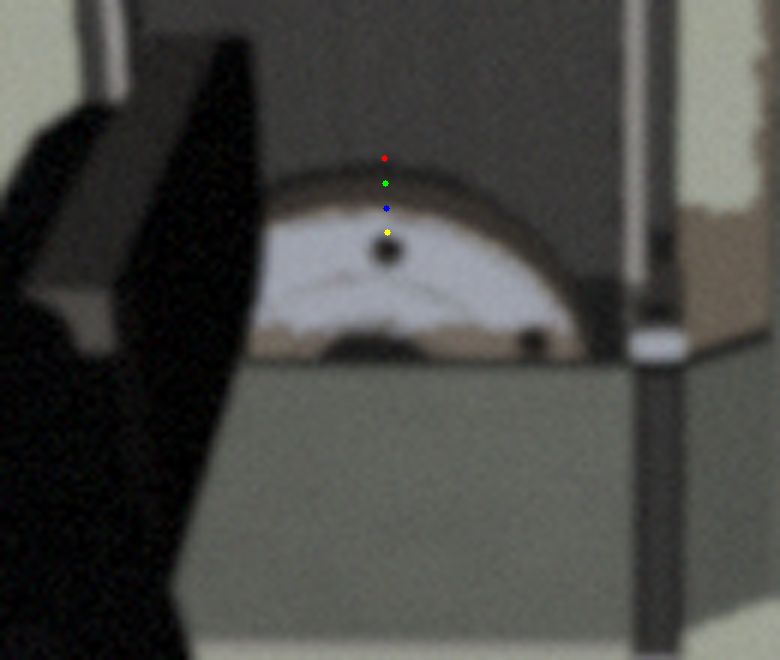

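```bash
python3 - <<'E'
from k import *
st(); print(env.hand_in())
E
```

```text
11.6833 [496.2 113.3 142.2] [-180.   -0.  171.] 56.5 [ 0.98 -0.53 -1.07] keeper [-72.4  35.7]
the job is handed in; nothing more can be done
None
```

The disc is under the flap and the flap is shut behind it. I handed the job in at 11.7 s; the hand-in reports no verdict, so the results below are my own checks.

With the gripper at about 56 mm opening, one fingertip held the side bar down, with the flap at about 0.25 rad. The other fingertip slid the disc along the deck from keeper x of about -40 to about +38 mm. I then backed off 17 mm and lifted clear.

- **Disc position:** in the last wrist picture the disc's rear rim lies where a centre at x of about +38 would put it. That agrees with the final finger position, which gives about 38.4. The disc looks flat and close to the lane's centre line; I did not measure its final y.
- **Flap:** in the scene view the roof corner is back at its shut height, within about 2 mm.
- **Clear of contact:** at hand-in the force was down at noise level, with the tool at z 142 mm.
- **Bystanders:** they looked undisturbed in the views where they showed, but I did not measure each one, and some were out of view in the last pictures.
- **Disagreement:** in one scene view the fingertip appeared about 6 mm higher than the bar geometry implied. That was at the limit of that camera's resolution, and the push went as planned.

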